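# Tighten a glue-up press crisscross

## Robot

A 6-joint arm with a two-finger parallel gripper is mounted at the origin on the work surface; the furniture and walls round the work are solid. World frame = base frame: x ahead of the robot, y to its left, z up, the work surface at z = 0. Lengths are in m, angles in degrees, forces in N, time in s.
With the tool pointing down it reaches from about 0.375 to 0.9 m from the base axis. Payload 3.1 kg.
Tool frame: the origin (TCP) lies on the centre line of the jaws, within the pads' length; the fingertips stand finger_overhang ahead of it and the grasp point (between the pads) lies 5 mm behind it (finger_overhang is the distance from the TCP to the fingertips, in m); z points along the fingers, y is the line along which they close (so a half turn about z gives the same grasp; the last joint's range is limited). The gripper opens to 87 mm and grips with 3 to 60 N. Pads are 19 mm wide; open, the fingers measure 117 mm over their backs; the gripper's body (75 mm by 190 mm) begins 51 mm behind the grasp point.
Start: joints at [-81.847, 30.224, 82.088, -0, 67.689, -10.227], TCP at [0.197, -0.593, 0.237] pointing down, gripper open.
Joint ranges: [-176.69, 176.69], [-43.24, 126.21], [12.49, 139.97], [-82, 262], [0, 151.66], [-163.58, 163.58]. Speed limits (degrees/s): [159.86, 159.86, 180, 180, 180, 180].

## Interface

Orientations are given as a 3x3 rotation matrix whose columns are the frame's x, y, z axes.
In Python, from rig import read_state, capture, calibration, hand_in, finger_overhang gives the robot as it stands.
- The arm moves only by the tool send_rows, never from a script. Its argument "plan" is a list of rows, each a list of 5 numbers: the closure in counts, from 0 (fully open) to 255 (shut), then the shift along the tool's x, y, z in m, then the turn about the tool's z in rad. A call has 1 to 20 rows; each row shifts and turns the commanded pose from where the row before left it, along the tool's axes as they then stand; what a row does not reach is not made up. A row lasts 1/12 s, in which the tool goes at most 41.7 mm and 7.16 degrees, less where a joint would pass 70% of its speed; a pose out of reach is approached as far as the arm can. A call is refused whole if a number of a shift passes 0.0417 or a number of a turn 0.125, either way. A call with a gripper value outside its range is refused whole. The fingers move at their own pace and stop on an object; the grip force is fixed at half the most. Time passes only in rows, so rows that do not move let the fingers close. It gives the time, the measured TCP pose, the force, the opening and the grip force at its end, in the units of the state.
- read_state(): the state, without advancing time (a new reading comes with each control period).
- capture(name): name is "scene" or "top" or "wrist"; returns (picture, depth): 480x640x3 uint8, blue, green, red; 480x640 float32, m along the optical axis (not along the pixel's ray), 0 where there is no reading.
- calibration(name): a dict with "fx", "fy", "cx", "cy" (pixels), "dist_coeffs" ([k1, k2, p1, p2, k3] as OpenCV has them; the pictures are not rectified), "xyz" and "rotation" of the camera in the world. Camera axes: x right, y down, z forward; pixel columns grow to the right and rows downward; lengths in m; the calibration is good to about 2 mm. A picture is of the moment at which its call begins: read the wrist's pose just before it. calibration takes no time and is no camera call; for the wrist camera it gives the pose at the moment of the call.
- hand_in(): hands the job in; it is judged then, once.
The state is a dict: "time_s": time; "joint_positions": joint angles; "qvel": joint speeds; "tau": joint torques, N m; "position": TCP position; "tcp_rot": TCP orientation; "force": force on the tool from outside, world axes, zero at the start; "moment": the same for the moment, N m; "opening": opening from 0.0 (shut) to 1.0 (fully open); "grasp_force": force on a finger pad.
Only numpy, scipy, OpenCV 4.12 (cv2) and the standard library are available. Lean on these libraries where they do the work, as an engineer would, in place of code of your own. Each camera call takes 0.05 s, during which the arm holds its last target. There are 200 camera calls.

## Task

Two walnut strips are lying in the small glue-up press; tighten its four push-down clamps evenly so that the strips do not creep. Push each black knob about halfway down first, going crisscross (after the first knob do the one diagonally opposite, then the other diagonal pair), and then go round crisscross once more pushing each knob fully down to its stop. Do not knock over the glue bottle.

Things in the scene. Friction and masses are not known exactly. Their poses are not given: they have to be found in the camera images.
- knob_front_left (a point): Centre of the flat top of the front left clamp's round black knob, 36 mm across (near side, left as seen from the robot). Pushes straight down with about 7 N on an upright stem and stays where it is left, no spring back. Top above the table: 150 mm fully raised (starts there or up to 6 mm lower), 125 mm at half travel, 100 mm fully down against a firm stop.
- knob_front_right (a point): Centre of the flat top of the front right clamp's round black knob, 36 mm across (near side, right as seen from the robot). Pushes straight down with about 7 N on an upright stem and stays where it is left, no spring back. Top above the table: 150 mm fully raised (starts there or up to 6 mm lower), 125 mm at half travel, 100 mm fully down against a firm stop.
- knob_back_left (a point): Centre of the flat top of the back left clamp's round black knob, 36 mm across (far side, left as seen from the robot). Pushes straight down with about 7 N on an upright stem and stays where it is left, no spring back. Top above the table: 150 mm fully raised (starts there or up to 6 mm lower), 125 mm at half travel, 100 mm fully down against a firm stop.
- knob_back_right (a point): Centre of the flat top of the back right clamp's round black knob, 36 mm across (far side, right as seen from the robot). Pushes straight down with about 7 N on an upright stem and stays where it is left, no spring back. Top above the table: 150 mm fully raised (starts there or up to 6 mm lower), 125 mm at half travel, 100 mm fully down against a firm stop.
- press: Glue-up press: plywood base 130 x 160 x 18 mm fixed to the table, turned up to 20 degrees, origin under its centre, x away from the robot, y left, z up. Its four knobs stand at x = +-45, y = +-55 mm. Between them two walnut strips lie along y under a pale batten, with each clamp's rubber foot above it.
- glue_bottle: Wood glue bottle with yellow cap, 46 x 77 mm, 176 mm tall, standing loose on the table to the left of the press; origin at the centre of its underside, z up along the bottle. A bystander.

How it is judged (in metres and radians):
On the way, in this order (a step that is already met when the one before it is completed fails the run):
1. two diagonally opposite knobs are about halfway down (12 to 38 mm of the 50 mm travel) while the other two are still up (less than 10 mm down) (((height (world z) of knob_front_left between 0.112 and 0.138 m and height (world z) of knob_back_right between 0.112 and 0.138 m and height (world z) of each of knob_front_right, knob_back_left above 0.14 m) or (height (world z) of knob_front_right between 0.112 and 0.138 m and height (world z) of knob_back_left between 0.112 and 0.138 m and height (world z) of each of knob_front_left, knob_back_right above 0.14 m))), for 0.2 s.
2. all four knobs are about halfway down (12 to 38 mm) (height (world z) of knob_front_left between 0.112 and 0.138 m and height (world z) of knob_front_right between 0.112 and 0.138 m and height (world z) of knob_back_left between 0.112 and 0.138 m and height (world z) of knob_back_right between 0.112 and 0.138 m), for 0.2 s.
3. two diagonally opposite knobs are fully down (within 6 mm of the stop) while the other two are still about halfway (((height (world z) of each of knob_front_left, knob_back_right below 0.106 m and height (world z) of knob_front_right between 0.112 and 0.138 m and height (world z) of knob_back_left between 0.112 and 0.138 m) or (height (world z) of each of knob_front_right, knob_back_left below 0.106 m and height (world z) of knob_front_left between 0.112 and 0.138 m and height (world z) of knob_back_right between 0.112 and 0.138 m))), for 0.2 s.
At the end, for the whole second after the job is handed in: all four knobs are fully down, their tops within 6 mm of the lowest height of 100 mm above the table, and the glue bottle stands upright (within 17 degrees) (height (world z) of each of knob_front_left, knob_front_right, knob_back_left, knob_back_right below 0.106 m and angle between glue_bottle's own z axis and vertical below 0.3 rad); the robot touches nothing.
It fails at once if one knob is fully down while another is still up (one clamp tightened all at once) (height (world z) of any of knob_front_left, knob_front_right, knob_back_left, knob_back_right below 0.106 m and height (world z) of any of knob_front_left, knob_front_right, knob_back_left, knob_back_right above 0.14 m).
It fails at once if the glue bottle is knocked over (tilted more than 30 degrees) (angle between glue_bottle's own z axis and vertical above 0.52 rad).
It also fails if it takes over 54 s, if anything falls off the work surface, if the arm or the gripper's body presses on something with over 40 N, if the wrist force passes 120 N, or if a joint passes its speed limit or range.

## Working session

There is one attempt and no reset: what is moved stays moved. The work goes in short steps, Python scripts to look and compute and a tool call to move; the robot and the scene stay as the last step left them, time stands still between calls to the robot, and variables do not carry over. Pictures are saved under pics/ and viewed, at most 10 in all, crops included, and the job is handed in when it is done.

Besides the shell and the picture viewer there is one more tool, called after ">>>" as name(argument=value, ...), one argument or row to a line, values as JSON. send_rows: Moves the arm, as the interface text tells. Its arguments: {"type":"object","properties":{"plan":{"type":"array","items":{"type":"array","items":{"type":"number"}}}},"required":["plan"]}

```bash
mkdir -p pics; cat > h.py <<'E'
import numpy as np, cv2
from rig import *
def pt(cal,d,u,v,z=None):
    K=np.array([[cal['fx'],0,cal['cx']],[0,cal['fy'],cal['cy']],[0,0,1]])
    n=cv2.undistortPoints(np.array([[[u,v]]],float),K,np.array(cal['dist_coeffs'],float))[0,0]
    r=np.array(cal['rotation'])@np.array([n[0],n[1],1]);o=np.array(cal['xyz'])
    if z is not None: return o+r*(z-o[2])/r[2]
    return o+r*np.median(d[v-2:v+3,u-2:u+3])
E
python3 - <<'E'
from h import *
s=read_state();print(s['time_s'],s['position'],s['tcp_rot'],s['opening'],finger_overhang, s['force'])
for n in('top','scene'):
    p,d=capture(n);cv2.imwrite(f'pics/{n}.png',p);np.save(n,d)
    print(calibration(n)['xyz'])
E
```

```text
0.0 [ 0.19699742 -0.592423    0.23559455] [[ 9.48998659e-01  3.15279979e-01 -2.81675649e-04]
 [ 3.15279866e-01 -9.48996461e-01  2.07937556e-03]
 [ 3.88276289e-04 -2.06213128e-03 -9.99997798e-01]] 0.9989591497364296 0.014 [-0.28249349  0.7763066   0.32899864]
[ 0.31084148 -0.0932165   1.19449678]
[-0.08219454  0.49455842  0.78929264]
```

View pics/top.png

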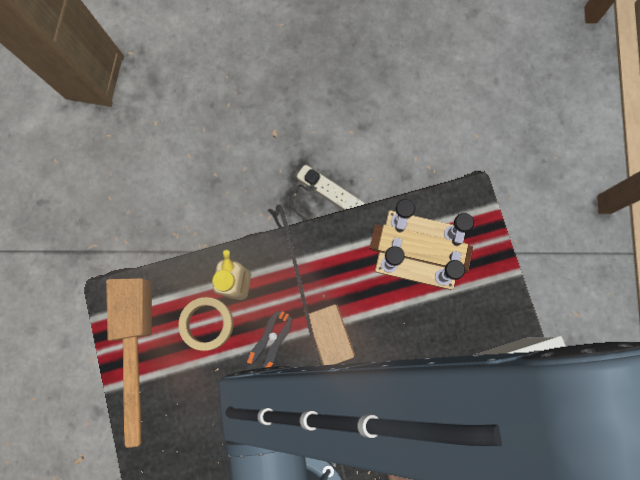

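View pics/scene.png

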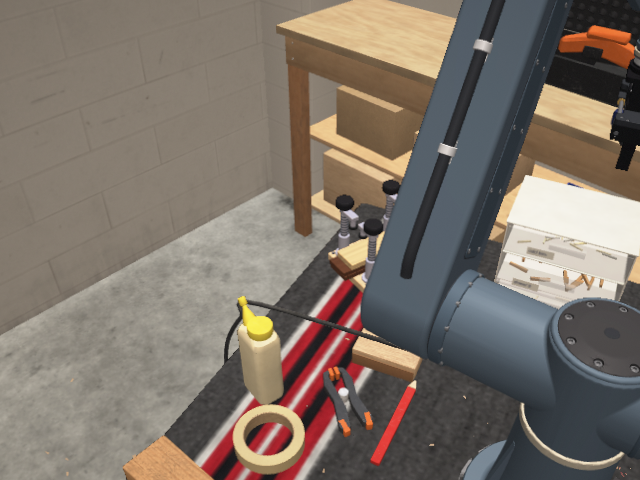

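The top view shows the four knobs at about (405,209), (464,222), (394,256) and (454,270), with the bottle well left at (230,280). I'll take a closer crop.

```bash
python3 - <<'E'
from h import *
p=cv2.imread('pics/top.png')[190:300,360:490]
cv2.imwrite('pics/crop.png',cv2.resize(p,None,fx=5,fy=5,interpolation=cv2.INTER_CUBIC))
d=np.load('top.npy');c=calibration('top')
for u,v in[(405,209),(464,222),(394,256),(454,270),(240,278),(223,280),(293,240),(312,178),(345,197)]:
    print(u,v,pt(c,d,u,v).round(3),pt(c,d,u,v,.148).round(4))
E
```

```text
405 209 [ 0.546 -0.205  0.149] [ 0.5465 -0.2053  0.148 ]
464 222 [ 0.524 -0.312  0.143] [ 0.5227 -0.3114  0.148 ]
394 256 [ 0.46  -0.184  0.147] [ 0.4598 -0.1844  0.148 ]
454 270 [ 0.435 -0.291  0.149] [ 0.4352 -0.2909  0.148 ]
240 278 [0.421 0.097 0.123] [0.4183 0.0923 0.148 ]
223 280 [0.414 0.121 0.156] [0.4145 0.1228 0.148 ]
293 240 [ 0.513  0.011 -0.001] [ 0.488  -0.0016  0.148 ]
312 178 [ 0.879  0.02  -0.832] [ 0.6045 -0.0345  0.148 ]
345 197 [ 0.817 -0.098 -0.861] [ 0.5686 -0.0957  0.148 ]
```

View pics/crop.png

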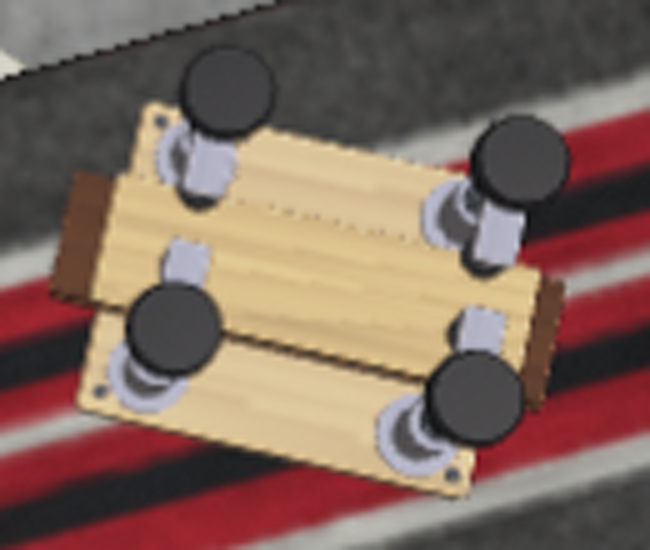

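The crop gives the knob tops as BL (406,208), BR (464.4,222), FL (394.8,255.6) and FR (455.2,269.6). They match the 90 x 110 mm pattern, with the press centre at about (0.491, -0.249) and yaw of about -13.3°. Next I'll check the transit for obstacles and compute the shifts in tool axes.

```bash
python3 - <<'E'
from h import *
for n in('top','scene'):
    d=np.load(n+'.npy');c=calibration(n);L=[]
    for v in range(4,476,4):
        for u in range(4,636,4):
            if d[v,u]>0:L.append(pt(c,d,u,v))
    L=np.array(L)
    for x in np.arange(.1,.66,.05):
        print(n,round(x,2),[ (lambda m: round(L[m,2].max(),2) if m.any() else None)((abs(L[:,0]-x)<.025)&(abs(L[:,1]-y)<.025)) for y in np.arange(-.65,-.05,.05)])
R=read_state()['tcp_rot'];p=read_state()['position']
P=dict(FR=(.4345,-.292),BL=(.5475,-.206),FL=(.460,-.185),BR=(.522,-.313))
q=p[:2]
for k in['FR','BL','FL','BR','FR']:
    e=np.array([*(np.array(P[k])-q),0]);print(k,(R.T@e).round(4));q=np.array(P[k])
E
```

```text
top 0.1 [None, None, None, None, None, None, None, None, None, None, None, np.float64(0.12)]
top 0.15 [None, None, None, None, None, None, None, None, None, None, None, None]
top 0.2 [None, None, None, None, None, None, None, None, None, np.float64(0.77), np.float64(0.73), np.float64(0.64)]
top 0.25 [None, None, None, None, None, None, None, None, np.float64(0.83), np.float64(0.82), np.float64(0.77), np.float64(0.68)]
top 0.3 [None, None, None, np.float64(0.0), np.float64(0.19), np.float64(0.19), np.float64(0.19), np.float64(0.81), np.float64(0.83), np.float64(0.82), np.float64(0.74), np.float64(0.66)]
top 0.35 [None, None, None, np.float64(-0.0), np.float64(0.0), np.float64(0.0), np.float64(0.0), np.float64(0.0), np.float64(0.0), np.float64(0.0), np.float64(0.0), np.float64(0.03)]
top 0.4 [None, None, None, None, np.float64(0.0), np.float64(0.0), np.float64(0.0), np.float64(0.15), np.float64(0.02), np.float64(0.0), np.float64(0.0), np.float64(0.0)]
top 0.45 [None, None, None, None, np.float64(0.0), np.float64(0.0), np.float64(0.05), np.float64(0.15), np.float64(0.05), np.float64(0.1
[... 1916 characters left out ...]
None, None, None, None, np.float64(0.15), np.float64(0.06), np.float64(0.13), np.float64(0.05), np.float64(0.0)]
scene 0.55 [None, None, None, None, None, None, np.float64(0.15), np.float64(0.15), np.float64(0.0), np.float64(0.15), np.float64(0.05), np.float64(0.0)]
scene 0.6 [None, None, None, None, None, np.float64(0.0), np.float64(0.0), np.float64(0.01), np.float64(0.0), np.float64(0.0), np.float64(0.0), np.float64(-0.0)]
scene 0.65 [None, None, None, None, None, np.float64(0.0), np.float64(0.0), None, np.float64(-0.0), None, None, None]
FR [ 0.3201 -0.2103  0.0005]
BL [ 1.344e-01 -4.600e-02  1.000e-04]
FL [-0.0764 -0.0475  0.0001]
BR [ 0.0185  0.141  -0.0003]
FR [-0.0764 -0.0475  0.0001]
```

>>> send_rows(
  plan=[
    [255,0,0,-0.015,0],
    [255,0,0,-0.015,0],
    [255,0.02,-0.0131,0,0],
    [255,0.02,-0.0131,0,0],
    [255,0.02,-0.0131,0,0],
    [255,0.02,-0.0131,0,0],
    [255,0.02,-0.0131,0,0],
    [255,0.02,-0.0131,0,0],
    [255,0.02,-0.0131,0,0],
    [255,0.02,-0.0131,0,0],
    [255,0.02,-0.0131,0,0],
    [255,0.02,-0.0131,0,0],
    [255,0.02,-0.0131,0,0],
    [255,0.02,-0.0131,0,0],
    [255,0.02,-0.0131,0,0],
    [255,0.02,-0.0131,0,0],
    [255,0.02,-0.0131,0,0],
    [255,0.02,-0.0138,0,0],
    [255,0,0,0,0],
    [255,0,0,0,0],
  ],
)

```text
time_s: 1.77
position: [0.4347, -0.2915, 0.2662]
tcp_rot: [[0.948, 0.318, -0.001], [0.318, -0.948, 0.0], [-0.001, -0.001, -1.0]]
force: [-0.2, -0.4, -0.2]
opening: 0.008
grasp_force: 0.0
```

```bash
python3 - <<'E'
from h import *
s=read_state();print(s['time_s'],s['position'],s['opening'],s['force'],s['tcp_rot'].round(4))
c=calibration('wrist');p,d=capture('wrist');cv2.imwrite('pics/w1.png',p);np.save('w1',d);print(c['xyz'])
np.save('w1c',c,allow_pickle=True)
E
```

```text
1.7667 [ 0.43466267 -0.29154973  0.26622588] 0.00808547273756432 [-0.16943106 -0.42930348 -0.20486754] [[ 9.481e-01  3.180e-01 -9.000e-04]
 [ 3.180e-01 -9.481e-01  3.000e-04]
 [-8.000e-04 -6.000e-04 -1.000e+00]]
[ 0.50442422 -0.26848993  0.41422711]
```

View pics/w1.png

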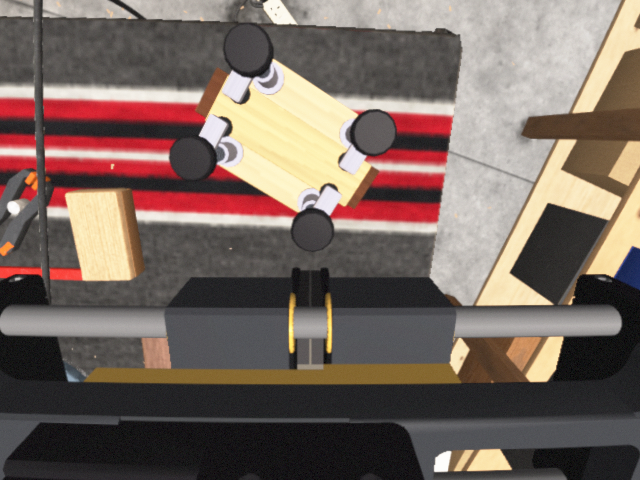

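The wrist view shows the knobs at BL (248,50), BR (373,132), FL (193,158) and FR (312,230), with the closed fingertips just below FR. I'll cross-check these against the top-view positions.

```bash
python3 - <<'E'
from h import *
c=np.load('w1c.npy',allow_pickle=True).item();d=np.load('w1.npy')
for k,u,v in[('BL',248,50),('BR',373,132),('FL',193,158),('FR',312,230)]:
    print(k,pt(c,d,u,v).round(4),pt(c,d,u,v,.148).round(4))
E
```

```text
BL [ 0.5459 -0.2082  0.1485] [ 0.546  -0.2081  0.148 ]
BR [ 0.522  -0.3127  0.1444] [ 0.5217 -0.3121  0.148 ]
FL [ 0.4605 -0.1888  0.1479] [ 0.4605 -0.1888  0.148 ]
FR [ 0.4358 -0.293   0.1498] [ 0.4353 -0.2932  0.148 ]
```

>>> send_rows(
  plan=[
    [255,0,0,0.025,0],
    [255,0,0,0.025,0],
    [255,0,0,0.025,0],
    [255,0,0,0.012,0],
    [255,0,0,0.008,0],
    [255,0,0,0.008,0],
    [255,0,0,0.008,0],
    [255,0,0,0.008,0],
    [255,0,0,0.008,0],
    [255,0,0,0,0],
    [255,0,0,0,0],
  ],
)

```text
time_s: 2.73
position: [0.4347, -0.2934, 0.1399]
tcp_rot: [[0.949, 0.315, 0.001], [0.315, -0.949, -0.001], [0.001, 0.001, -1.0]]
force: [-0.4, 0.7, -0.7]
opening: -0.0
grasp_force: 0.0
```

>>> send_rows(
  plan=[
    [255,0,0,-0.025,0],
    [255,0,0,-0.025,0],
    [255,0,0,-0.02,0],
    [255,0.0267,-0.0093,0,0],
    [255,0.0267,-0.0093,0,0],
    [255,0.0267,-0.0093,0,0],
    [255,0.0267,-0.0093,0,0],
    [255,0.0267,-0.0095,0,0],
    [255,0,0,0,0],
    [255,0,0,0,0],
  ],
)

```text
time_s: 3.57
position: [0.5476, -0.2055, 0.21]
tcp_rot: [[0.948, 0.318, 0.001], [0.318, -0.948, -0.001], [0.001, 0.001, -1.0]]
force: [-1.2, -0.6, -0.1]
opening: 0.004
grasp_force: 0.0
```

```bash
cat > k.py <<'E'
from h import *
# knob heights from top camera: highest depth point within 12 mm of each knob
P=dict(FR=(.435,-.2925),BL=(.5467,-.207),FL=(.460,-.187),BR=(.522,-.3125))
s=read_state();print(s['time_s'],s['position'],s['force'])
for n in('top','wrist','scene'):
    c=calibration(n);p,d=capture(n);K=np.array([[c['fx'],0,c['cx']],[0,c['fy'],c['cy']],[0,0,1]])
    v,u=np.mgrid[0:480,0:640];m=(d>0)&(d<2);uv=np.stack([u[m],v[m]],1).astype(float)[:,None]
    q=cv2.undistortPoints(uv,K,np.array(c['dist_coeffs'],float))[:,0]
    X=np.c_[q,np.ones(len(q))]*d[m][:,None]@np.array(c['rotation']).T+c['xyz']
    for k,(x,y) in P.items():
        z=X[(np.hypot(X[:,0]-x,X[:,1]-y)<.012)&(X[:,2]<.16)&(X[:,2]>.08),2]
        print(n,k,len(z),np.percentile(z,[50,90]).round(4) if len(z) else '')
E
python3 k.py
```

```text
3.5667 [ 0.5475515  -0.20545933  0.21000282] [-1.17796441 -0.55130028 -0.11166294]
top FR 139 [0.1242 0.1273]
top BL 0 
top FL 0 
top BR 138 [0.144 0.147]
wrist FR 0 
wrist BL 1060 [0.1489 0.1496]
wrist FL 0 
wrist BR 0 
scene FR 0 
scene BL 0 
scene FL 0 
scene BR 0
```

FR sits at about 0.125 as intended. BL is next, to half.

>>> send_rows(
  plan=[
    [255,0,0,0.02,0],
    [255,0,0,0.015,0],
    [255,0,0,0.008,0],
    [255,0,0,0.008,0],
    [255,0,0,0.008,0],
    [255,0,0,0.008,0],
    [255,0,0,0.004,0],
    [255,0,0,0,0],
    [255,0,0,0,0],
    [255,0,0,0,0],
  ],
)

```text
time_s: 4.55
position: [0.5466, -0.2067, 0.1389]
tcp_rot: [[0.949, 0.315, 0.001], [0.315, -0.949, -0.0], [0.001, 0.001, -1.0]]
force: [0.9, -0.2, 0.3]
opening: 0.005
grasp_force: 0.0
```

>>> send_rows(
  plan=[
    [255,0,0,-0.025,0],
    [255,0,0,-0.025,0],
    [255,0,0,-0.02,0],
    [255,-0.0255,-0.0158,0,0],
    [255,-0.0255,-0.0158,0,0],
    [255,-0.025,-0.0144,0,0],
    [255,0,0,0,0],
    [255,0,0,0,0],
    [255,0,0,0,0],
  ],
)

```text
time_s: 5.3
position: [0.4609, -0.1873, 0.2092]
tcp_rot: [[0.949, 0.315, 0.002], [0.315, -0.949, -0.001], [0.002, 0.002, -1.0]]
force: [0.3, -0.3, 0.2]
opening: 0.004
grasp_force: 0.0
```

```bash
python3 k.py
```

```text
5.3 [ 0.46086945 -0.18728888  0.20918355] [ 0.25728926 -0.32104027  0.17022542]
top FR 133 [0.1244 0.1266]
top BL 0 
top FL 0 
top BR 0 
wrist FR 0 
wrist BL 1079 [0.1238 0.1246]
wrist FL 994 [0.1482 0.1489]
wrist BR 1394 [0.1439 0.1449]
scene FR 0 
scene BL 0 
scene FL 0 
scene BR 0
```

>>> send_rows(
  plan=[
    [255,0,0,0.02,0],
    [255,0,0,0.015,0],
    [255,0,0,0.008,0],
    [255,0,0,0.008,0],
    [255,0,0,0.008,0],
    [255,0,0,0.008,0],
    [255,0,0,0.003,0],
    [255,0,0,0,0],
    [255,0,0,0,0],
    [255,0,0,0,0],
  ],
)

```text
time_s: 6.28
position: [0.4603, -0.1868, 0.1386]
tcp_rot: [[0.949, 0.315, 0.001], [0.315, -0.949, -0.0], [0.0, 0.001, -1.0]]
force: [-0.1, -0.1, -0.3]
opening: 0.001
grasp_force: 0.0
```

>>> send_rows(
  plan=[
    [255,0,0,-0.025,0],
    [255,0,0,-0.025,0],
    [255,0,0,-0.02,0],
    [255,0.0037,0.0276,0,0],
    [255,0.0037,0.0276,0,0],
    [255,0.0037,0.0276,0,0],
    [255,0.0037,0.0276,0,0],
    [255,0.0037,0.0276,0,0],
    [255,0,0,0,0],
    [255,0,0,0,0],
    [255,0,0,0,0],
  ],
)

```text
time_s: 7.2
position: [0.5202, -0.3109, 0.2081]
tcp_rot: [[0.949, 0.315, -0.001], [0.315, -0.949, 0.001], [-0.001, -0.002, -1.0]]
force: [-0.7, -0.1, -0.1]
opening: 0.006
grasp_force: 0.0
```

>>> send_rows(
  plan=[
    [255,0,0,0.02,0],
    [255,0,0,0.015,0],
    [255,0,0,0.008,0],
    [255,0,0,0.008,0],
    [255,0,0,0.008,0],
    [255,0,0,0.008,0],
    [255,0,0,0.003,0],
    [255,0,0,0,0],
    [255,0,0,0,0],
    [255,0,0,0,0],
  ],
)

```text
time_s: 8.03
position: [0.5212, -0.3117, 0.1389]
tcp_rot: [[0.949, 0.316, 0.001], [0.316, -0.949, -0.001], [0.001, 0.001, -1.0]]
force: [0.5, 0.0, -0.6]
opening: 0.006
grasp_force: 0.0
```

>>> send_rows(
  plan=[
    [255,0,0,-0.025,0],
    [255,0,0,-0.025,0],
    [255,0,0,-0.02,0],
    [255,-0.0255,-0.0158,0,0],
    [255,-0.0255,-0.0158,0,0],
    [255,-0.025,-0.0148,0,0],
    [255,0,0,0,0],
    [255,0,0,0,0],
    [255,0,0,0,0],
  ],
)

```text
time_s: 8.78
position: [0.4351, -0.2925, 0.2092]
tcp_rot: [[0.949, 0.315, 0.002], [0.315, -0.949, -0.002], [0.001, 0.002, -1.0]]
force: [0.5, 0.5, -0.6]
opening: 0.005
grasp_force: 0.0
```

```bash
python3 k.py
```

```text
8.7833 [ 0.4350943  -0.2924998   0.20918623] [ 0.53657282  0.52133515 -0.60766763]
top FR 0 
top BL 132 [0.1235 0.126 ]
top FL 134 [0.1232 0.126 ]
top BR 0 
wrist FR 850 [0.1247 0.1255]
wrist BL 1283 [0.1236 0.1245]
wrist FL 1010 [0.1236 0.1244]
wrist BR 1081 [0.1238 0.1247]
scene FR 0 
scene BL 86 [0.1056 0.1269]
scene FL 0 
scene BR 0
```

All four knobs are at half travel. Second round: FR, then BL, fully down.

>>> send_rows(
  plan=[
    [255,0,0,0.025,0],
    [255,0,0,0.025,0],
    [255,0,0,0.015,0],
    [255,0,0,0.008,0],
    [255,0,0,0.008,0],
    [255,0,0,0.006,0],
    [255,0,0,0.004,0],
    [255,0,0,0.003,0],
    [255,0,0,0,0],
    [255,0,0,0,0],
  ],
)

```text
time_s: 9.77
position: [0.435, -0.2921, 0.1147]
tcp_rot: [[0.949, 0.316, 0.001], [0.316, -0.949, -0.001], [0.001, 0.001, -1.0]]
force: [0.5, -0.5, 0.2]
opening: 0.006
grasp_force: 0.0
```

>>> send_rows(
  plan=[
    [255,0,0,-0.025,0],
    [255,0,0,-0.025,0],
    [255,0,0,-0.025,0],
    [255,0,0,-0.019,0],
    [255,0.0267,-0.0093,0,0],
    [255,0.0267,-0.0093,0,0],
    [255,0.0267,-0.0093,0,0],
    [255,0.0267,-0.0093,0,0],
    [255,0.0267,-0.0095,0,0],
    [255,0,0,0,0],
    [255,0,0,0,0],
    [255,0,0,0,0],
  ],
)

```text
time_s: 10.77
position: [0.546, -0.2052, 0.2085]
tcp_rot: [[0.949, 0.316, -0.0], [0.316, -0.949, -0.0], [-0.001, 0.0, -1.0]]
force: [-0.4, 0.4, -0.3]
opening: 0.003
grasp_force: 0.0
```

```bash
python3 k.py
```

```text
10.7667 [ 0.54596427 -0.2051733   0.20847252] [-0.39959498  0.43084597 -0.34782467]
top FR 128 [0.0998 0.1024]
top BL 0 
top FL 0 
top BR 128 [0.1237 0.1262]
wrist FR 0 
wrist BL 856 [0.1239 0.1246]
wrist FL 0 
wrist BR 0 
scene FR 0 
scene BL 0 
scene FL 0 
scene BR 0
```

>>> send_rows(
  plan=[
    [255,0,0,0.025,0],
    [255,0,0,0.025,0],
    [255,0,0,0.015,0],
    [255,0,0,0.008,0],
    [255,0,0,0.008,0],
    [255,0,0,0.006,0],
    [255,0,0,0.004,0],
    [255,0,0,0.003,0],
    [255,0,0,0,0],
    [255,0,0,0,0],
  ],
)

```text
time_s: 11.75
position: [0.5462, -0.2059, 0.1151]
tcp_rot: [[0.949, 0.314, 0.001], [0.314, -0.949, -0.001], [0.001, 0.001, -1.0]]
force: [0.2, -0.1, -0.6]
opening: 0.007
grasp_force: 0.0
```

>>> send_rows(
  plan=[
    [255,0,0,-0.025,0],
    [255,0,0,-0.025,0],
    [255,0,0,-0.025,0],
    [255,0,0,-0.019,0],
    [255,-0.0255,-0.0158,0,0],
    [255,-0.0255,-0.0158,0,0],
    [255,-0.025,-0.0144,0,0],
    [255,0,0,0,0],
    [255,0,0,0,0],
    [255,0,0,0,0],
  ],
)

```text
time_s: 12.58
position: [0.4606, -0.1865, 0.2093]
tcp_rot: [[0.949, 0.315, 0.003], [0.315, -0.949, -0.002], [0.002, 0.003, -1.0]]
force: [0.5, -1.0, 0.2]
opening: 0.004
grasp_force: 0.0
```

```bash
python3 k.py
```

```text
12.5833 [ 0.46060294 -0.18645494  0.2093234 ] [ 0.47296947 -0.961697    0.1787195 ]
top FR 123 [0.1    0.1025]
top BL 0 
top FL 0 
top BR 0 
wrist FR 0 
wrist BL 886 [0.1002 0.1011]
wrist FL 849 [0.1236 0.1244]
wrist BR 980 [0.1236 0.1246]
scene FR 0 
scene BL 0 
scene FL 0 
scene BR 0
```

Stage 3 is met. FL and BR come next, then I'll raise clear.

>>> send_rows(
  plan=[
    [255,0,0,0.025,0],
    [255,0,0,0.025,0],
    [255,0,0,0.015,0],
    [255,0,0,0.008,0],
    [255,0,0,0.008,0],
    [255,0,0,0.006,0],
    [255,0,0,0.004,0],
    [255,0,0,0.003,0],
    [255,0,0,0,0],
    [255,0,0,0,0],
  ],
)

```text
time_s: 13.57
position: [0.4604, -0.1859, 0.1147]
tcp_rot: [[0.949, 0.316, 0.001], [0.316, -0.949, -0.001], [0.001, 0.001, -1.0]]
force: [-0.2, -0.3, 0.0]
opening: 0.006
grasp_force: 0.0
```

>>> send_rows(
  plan=[
    [255,0,0,-0.025,0],
    [255,0,0,-0.025,0],
    [255,0,0,-0.025,0],
    [255,0,0,-0.019,0],
    [255,0.0037,0.0278,0,0],
    [255,0.0037,0.0278,0,0],
    [255,0.0037,0.0278,0,0],
    [255,0.0037,0.0278,0,0],
    [255,0.0037,0.0278,0,0],
    [255,0,0,0,0],
    [255,0,0,0,0],
    [255,0,0,0,0],
  ],
)

```text
time_s: 14.57
position: [0.5204, -0.3109, 0.2082]
tcp_rot: [[0.949, 0.315, -0.001], [0.315, -0.949, 0.001], [-0.001, -0.002, -1.0]]
force: [-0.5, 0.2, 0.2]
opening: 0.004
grasp_force: 0.0
```

>>> send_rows(
  plan=[
    [255,0,0,0.025,0],
    [255,0,0,0.025,0],
    [255,0,0,0.015,0],
    [255,0,0,0.008,0],
    [255,0,0,0.008,0],
    [255,0,0,0.006,0],
    [255,0,0,0.004,0],
    [255,0,0,0.003,0],
    [255,0,0,0,0],
    [255,0,0,0,0],
  ],
)

```text
time_s: 15.4
position: [0.521, -0.3108, 0.1152]
tcp_rot: [[0.949, 0.316, 0.001], [0.316, -0.949, -0.0], [0.0, 0.001, -1.0]]
force: [0.3, -0.8, -0.1]
opening: 0.004
grasp_force: 0.0
```

>>> send_rows(
  plan=[
    [255,0,0,-0.025,0],
    [255,0,0,-0.025,0],
    [255,0,0,-0.025,0],
    [255,0,0,-0.025,0],
    [255,-0.0255,-0.0158,0,0],
    [255,-0.0255,-0.0158,0,0],
    [255,-0.025,-0.0148,0,0],
    [255,0,0,0,0],
    [255,0,0,0,0],
    [255,0,0,0,0],
  ],
)

```text
time_s: 16.23
position: [0.4351, -0.2922, 0.2153]
tcp_rot: [[0.949, 0.315, 0.002], [0.315, -0.949, -0.002], [0.002, 0.003, -1.0]]
force: [0.3, -0.5, -0.5]
opening: 0.007
grasp_force: 0.0
```

```bash
python3 k.py
```

```text
16.2333 [ 0.43513893 -0.29221809  0.21534134] [ 0.28749294 -0.4954171  -0.49100319]
top FR 0 
top BL 119 [0.0999 0.1024]
top FL 125 [0.0994 0.1023]
top BR 0 
wrist FR 682 [0.1    0.1008]
wrist BL 995 [0.1001 0.101 ]
wrist FL 801 [0.0999 0.1009]
wrist BR 854 [0.1003 0.1012]
scene FR 0 
scene BL 50 [0.1014 0.1041]
scene FL 0 
scene BR 0
```

All four knobs are at about 0.100–0.101 m and the gripper is clear, so I'm handing in.

```bash
python3 -c "
from rig import *
print(hand_in())"
```

```text
the job is handed in; nothing more can be done
None
```

I handed the job in at about 16 s: all four knobs were pushed crisscross to half travel and then fully down, with tops measured at about 100–101 mm. The arm stayed well clear of the glue bottle throughout, but I took no closing picture of it.

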